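Rake out the stepped seam of a display board under a swing lamp

ROBOT

A 7-joint arm with a two-finger parallel gripper is mounted at the origin on the work surface. World frame = base frame: x ahead of the robot, y to its left, z up, the work surface at z = 0. Lengths are in m, angles in rad, forces in N, time in s.
With the tool pointing down it reaches from about 0.4 to 0.875 m from the base axis. Payload 19.3 kg.
Tool frame: the origin (TCP) lies at the very end of the fingers, on their centre line; the grasp point (between the pads) lies 19 mm behind it; z points along the fingers, y is the line along which they close (so a half turn about z gives the same grasp; the last joint's range is limited). The gripper opens to 85 mm and grips with 20 to 120 N. Pads are 22 mm wide; open, the fingers measure 114 mm over their backs; the gripper's body (76 mm by 85 mm) begins 54 mm behind the grasp point. The pads swing forward as they close: fully open they stand 13 mm farther back than shut.
Start: joints at [-0.07, 0.521, -0.036, 1.599, 0.021, 1.021, -0.113], TCP at [0.625, -0, 0.231] pointing down, gripper open.
Joint ranges: [-2.91, 2.91], [-0.3, 2.13], [-1.5, 1.42], [0.17, 2.43], [-1.26, 4.41], [0.16, 1.93], [-2.52, 2.52]. Speed limits (rad/s): [1.89, 1.89, 2.39, 2.39, 3.01, 3.01, 3.01].

INTERFACE

Orientations are given as [roll, pitch, yaw] about the fixed x, y, z axes, in that order (R = Rz(yaw) Ry(pitch) Rx(roll)).
In Python, from workcell import observe, grab_frame, job_done gives the robot as it stands.
- The arm moves only by the tool move_arm, never from a script. Its argument "plan" is a list that holds one entry, the list of rows, each a list of 7 numbers: the shift along the tool's x, y, z each as a share of 0.02 m, from -1 to 1, then the turn, a rotation vector about the tool's x, y, z each as a share of 6 degrees, from -1 to 1, then the opening, from -1 (shut) to 1 (fully open). A call has exactly 10 rows; each row shifts and turns the commanded pose from where the row before left it, along the tool's axes as they then stand; what a row does not reach is not made up. A row lasts 1/10 s, in which the tool goes at most 50 mm and 8.59 degrees, less where a joint would pass 70% of its speed; a pose out of reach is approached as far as the arm can. A call with a number of a shift or a turn outside -1 to 1 is refused whole. A call with a gripper value outside its range is refused whole. The fingers move at their own pace and stop on an object; "grip_force" is the grip in N (left out, the last holds). Time passes only in rows, so rows that do not move let the fingers close, or fill a call up. It gives the time, the measured TCP pose, the force, the opening and the grip force at its end, in the units of the state.
- observe(): the state, without advancing time (a new reading comes with each control period).
- grab_frame(name): name is "scene" or "side" or "wrist"; returns a dict with "color" (480x640x3 uint8, red, green, blue), "intrinsics" (3x3 intrinsics, pixels), "position" and "orientation" of the camera in the world; the wrist camera has in their place "tool_from_camera" (4x4, takes a point from camera to tool coordinates, whose origin is the TCP and whose axes are the flange's). Camera axes: x right, y down, z forward; pixel columns grow to the right and rows downward; lengths in m; the calibration is good to about 2 mm. A picture is of the moment at which its call begins: read the wrist's pose just before it. There is no depth.
- job_done(): hands the job in; it is judged then, once.
The state is a dict: "clock": time; "qpos": joint angles; "qd": joint speeds; "joint_efforts": joint torques, N m; "position": TCP position; "tool_rot": TCP orientation; "force": force on the tool from outside, world axes, zero at the start; "moment": the same for the moment, N m; "grip_width": finger opening in m; "finger_force": force on a finger pad.
Only numpy, scipy, OpenCV 4.12 (cv2) and the standard library are available. Lean on these libraries where they do the work, as an engineer would, in place of code of your own. Each camera call takes 0.05 s, during which the arm holds its last target. There are 200 camera calls.

TASK

Swing the lamp's head to either side until it is well clear of the wooden board (at least 55 degrees from pointing straight at the robot) and leave it there. Then take the cranked stylus from its rest and rake out the stepped seam in one slow stroke, a few centimetres a second and without pressing hard: set the tip well down in the groove at the end marked by the green dot, follow the seam round both corners to the end marked by the white dot, never lifting it out or touching the board's face on the way. Otherwise carry it over the board at least 2 cm above it, and at last lay it back across both forks of its rest and let go, leaving everything else where it is.

Things in the scene. Friction and masses are not known exactly. Their poses are not given: they have to be found in the camera images.
- lamp_arm (a joint): desk lamp arm turning about an upright post; 0 = arm points to -x of the world (toward the robot), over the board; positive swings the head to the -y side, negative to +y; range -1.5 to 1.5 rad; light friction, stays where left
- lamp_knob (a point): point on the axis of the upright green knob on the white lamp head, 18 mm below the knob's top. Knob: diameter 24 mm, 48 mm tall, standing on the head (top of the head 176 mm, of the knob 224 mm above the table). Head: white disc, diameter 100 mm, underside 150 mm above the table
- lamp_hinge (a point): point on the upright hinge axis at the same height as lamp_knob, 220 mm from it; post diameter about 24 mm on a round foot of diameter 110 mm
- board: fixed two-tone wooden board, 200 (x) x 120 (y) x 30 mm (z up); origin: centre of underside. A groove 12 mm wide, 10 mm deep (floor 20 mm above the table) runs from edge to edge with a square step: along y = -20 mm from the -x edge to x = 0, across to y = +20 mm, then along y = +20 mm to the +x edge. Green dot by the start (-x), white dot by the finish (+x)
- seam_start (a point): start point, 15 mm in from the board's end edge at the green dot, on the seam's centre line, level with the board's top face (30 mm above the table, 10 mm above the seam floor)
- seam_corner1 (a point): first corner, on the seam's centre line, level with the board's top face (30 mm above the table, 10 mm above the seam floor)
- seam_corner2 (a point): second corner, on the seam's centre line, level with the board's top face (30 mm above the table, 10 mm above the seam floor)
- seam_end (a point): finish point, 15 mm in from the board's end edge at the white dot, on the seam's centre line, level with the board's top face (30 mm above the table, 10 mm above the seam floor)
- stylus: cranked raking stylus, 163 mm long. Black handle with a green band, 130 mm along its x, square 16 x 16 mm; origin at the centre of the handle's underside. Steel shank of diameter 6 mm goes on from the +x end and turns down at x = 95 mm; its round tip ends 42 mm below the handle's underside. 90 g
- stylus_tip (a point): lowest point of the stylus tip: (95, 0, -42) mm in the stylus frame
- rest: fixed wooden tool rest, base 120 x 70 x 8 mm; origin: centre of underside. Two forks at x = -45 and +45 mm, 10 mm thick, 46 mm wide, slot 30 mm wide; slot floors 50 mm, prong tops 68 mm above the table. The stylus starts in the slots along x, centred, its tip hanging down 95 mm to +x; the 80 mm gap between the forks is free for fingers
- spool_tray: bystander: fixed wooden tray of ribbon spools, 150 x 110 mm, 45 mm tall; it and the rest may trade places
- twine: bystander: brown spool of twine, 68 mm wide, 82 mm tall; origin at the centre of its underside
- bead_jar: bystander: green glass jar, 68 mm wide, 90 mm tall; origin at the centre of its underside
- knife: bystander: black and green craft knife lying flat, 145 mm long; origin at the centre of its underside
- brush: bystander: wooden brush lying flat; origin at the centre of its underside
- big_bead: bystander: turned wooden bead, 56 mm wide, 44 mm tall; origin at the centre of its underside
- mug: bystander: white mug, 76 mm wide, 90 mm tall; origin at the centre of its underside
Mind the look-alikes: they are no part of the job. Leave any pink look-alike of the board alone. Leave any pink look-alike of the stylus alone.

How it is judged:
On the way, in this order (a step that is already met when the one before it is completed fails the run):
1. the lamp arm is swung at least 0.9 rad to either side ((value of joint lamp_arm above 0.9 rad or value of joint lamp_arm below -0.9 rad)), for 0.2 s.
2. the stylus tip is in the seam at its start: within 12 mm of seam_start horizontally and at least 5 mm below the board's face (horizontal distance between stylus_tip and seam_start below 0.012 m and z of stylus_tip in the frame of board below 0.025 m), for 0.05 s.
3. the tip, still in the seam, passes within 12 mm of the first corner (horizontal distance between stylus_tip and seam_corner1 below 0.012 m and z of stylus_tip in the frame of board below 0.025 m), for 0.05 s.
4. the tip, still in the seam, passes within 12 mm of the second corner (horizontal distance between stylus_tip and seam_corner2 below 0.012 m and z of stylus_tip in the frame of board below 0.025 m), for 0.05 s.
5. the tip, still in the seam, comes within 12 mm of seam_end (horizontal distance between stylus_tip and seam_end below 0.012 m and z of stylus_tip in the frame of board below 0.025 m), for 0.05 s.
At the end, for the whole second after the job is handed in: Lamp arm still, 0.9 rad or more to either side. Stylus at rest, upright within 0.15 rad, in both forks of its rest: origin within 25 mm along and 12 mm across of the rest centre, 46 to 55 mm above the rest underside, along the rest within 0.3 rad (either way round) ((value of joint lamp_arm above 0.9 rad or value of joint lamp_arm below -0.9 rad) and x of stylus in the frame of rest between -0.025 and 0.025 m and y of stylus in the frame of rest between -0.012 and 0.012 m and z of stylus in the frame of rest between 0.046 and 0.055 m and angle between the x axis of stylus and the x axis of rest, either way round below 0.3 rad and angle between stylus's own z axis and vertical below 0.15 rad and linear speed of stylus below 0.02 m/s and velocity of joint lamp_arm between -0.05 and 0.05 rad/s); the robot touches nothing.
It fails at once if the tip comes 2 to 15 mm above the board's face anywhere more than about 30 mm in from the seam's ends (lifted out of the seam or dragged on the face) (x of stylus_tip in the frame of board between -0.068 and 0.068 m and y of stylus_tip in the frame of board between -0.06 and 0.06 m and z of stylus_tip in the frame of board between 0.032 and 0.045 m).
It fails at once if the stylus moves faster than 0.15 m/s with its tip in the seam (x of stylus_tip in the frame of board between -0.09 and 0.09 m and y of stylus_tip in the frame of board between -0.06 and 0.06 m and z of stylus_tip in the frame of board below 0.027 m and linear speed of stylus above 0.15 m/s).
It fails at once if the stylus presses on the board with more than 25 N (contact force between stylus and board above 25 N).
It fails at once if a bystander is moved by more than 30 mm (distance of any of twine, bead_jar, knife, brush, big_bead, mug from where it was at the start of the episode above 0.03 m).
It also fails if it takes over 72 s, if anything falls off the work surface, if the arm or the gripper's body presses on something with over 40 N, if the wrist force passes 120 N, or if a joint passes its speed limit or range.

## Working session

There is one attempt and no reset: what is moved stays moved. The work goes in short steps, Python scripts to look and compute and a tool call to move; the robot and the scene stay as the last step left them, time stands still between calls to the robot, and variables do not carry over. Pictures are saved under pics/ and viewed, at most 13 in all, crops included, and the job is handed in when it is done.

Besides the shell and the picture viewer there is one more tool, called after "Request:" in YAML: its name, and indented under it one key for each argument. move_arm: Moves the arm, as the interface text tells. Shift numbers are shares of 0.02 m and turn numbers shares of 6 degrees, none past 1 either way. Its arguments: {"type":"object","properties":{"plan":{"type":"array"},"grip_force":{"type":"number"}},"required":["plan"]}

```bash
mkdir -p pics; ls; cat > h.py <<'E'
import numpy as np, cv2
from workcell import observe, grab_frame, job_done
from scipy.spatial.transform import Rotation as R
def cam(name):
    s=observe(); f=grab_frame(name); K=np.array(f["intrinsics"])
    if name=="wrist":
        T=np.array(f["tool_from_camera"]); Rw=rot(s["tool_rot"]); 
        Rc=Rw@T[:3,:3]; p=np.array(s["position"])+Rw@T[:3,3]
    else:
        Rc=rot(f["orientation"]); p=np.array(f["position"])
    return f["color"],K,Rc,p
def rot(o):
    o=np.array(o)
    if o.shape==(3,3): return o
    if o.size==3: return R.from_euler("xyz",o).as_matrix()
    raise ValueError(o)
def ray(uv,z,K,Rc,p):
    uv=np.atleast_2d(np.array(uv,float)); d=np.c_[uv,np.ones(len(uv))]@np.linalg.inv(K).T@Rc.T
    return p+d*((z-p[2])/d[:,2])[:,None]
def proj(P,K,Rc,p):
    c=(np.atleast_2d(P)-p)@Rc; q=c@K.T; return q[:,:2]/q[:,2:]
E
python3 - <<'E'
from h import *
print(observe())
for n in("scene","side","wrist"):
    f=grab_frame(n); print(n,{k:v for k,v in f.items() if k!="color"})
    cv2.imwrite(f"pics/{n}0.png",f["color"][:,:,::-1])
E
```

```text
pics
{'clock': 0.0, 'qpos': array([-0.07021341,  0.52204459, -0.03635214,  1.59999098,  0.02117108,
        1.0210928 , -0.1127822 ]), 'qd': array([-0.00070514,  0.00058867,  0.00174478,  0.00042022, -0.00087927,
       -0.00010542,  0.0007593 ]), 'joint_efforts': array([-4.24098413e-03, -9.27110124e+01,  1.97758444e+00, -3.69928443e+01,
        1.76317629e-02,  8.19846697e-03, -6.58496788e-05]), 'position': array([ 6.24666681e-01, -5.58146238e-06,  2.30712486e-01]), 'tool_rot': array([-3.14044118e+00,  4.48064435e-05,  1.57082361e+00]), 'force': array([0.35574896, 0.1938625 , 0.10529379]), 'moment': array([-0.04440539,  0.00123314, -0.01059123]), 'finger_force': 0.0, 'grip_width': 0.08517436401169587}
scene {'intrinsics': array([[468.3818107 ,   0.        , 317.72854288],
       [  0.        , 468.3818107 , 238.34736974],
       [  0.        ,   0.        ,   1.        ]]), 'position': array([1.40741542, 0.03495152, 0.7993343 ]), 'orientation': array([-2.18534362,  0.01772961,  1.60418778])}
side {'intrinsics': array([[452.57789151,   0.        , 315.49657609],
       [  0.        , 452.57789151, 241.85579863],
       [  0.        ,   0.        ,   1.        ]]), 'position': array([ 0.32241204, -0.93230638,  0.72501716]), 'orientation': array([-2.12756017, -0.00417601, -0.19879268])}
wrist {'intrinsics': array([[392.80404263,   0.        , 319.61095939],
       [  0.        , 392.80404263, 244.26610538],
       [  0.        ,   0.        ,   1.        ]]), 'tool_from_camera': array([[-5.02504694e-04, -9.56651751e-01, -2.91233885e-01,
         7.37314917e-02],
       [ 9.99999819e-01, -3.84093934e-04, -4.63752593e-04,
         2.75796848e-04],
       [ 3.31788562e-04, -2.91234065e-01,  9.56651770e-01,
        -1.41121425e-01],
       [ 0.00000000e+00,  0.00000000e+00,  0.00000000e+00,
         1.00000000e+00]])}
```

View pics/scene0.png

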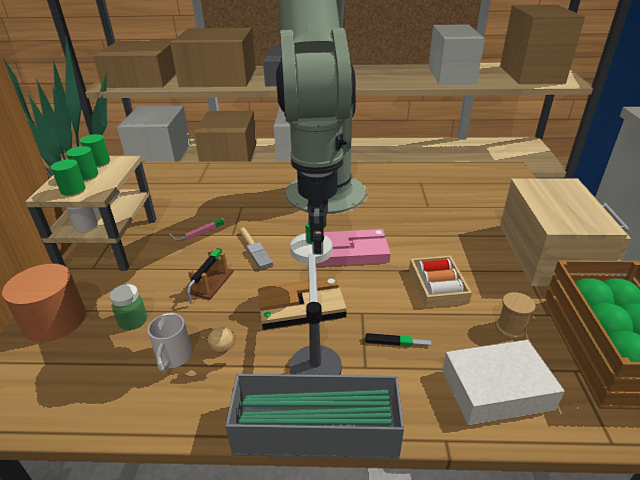

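View pics/side0.png

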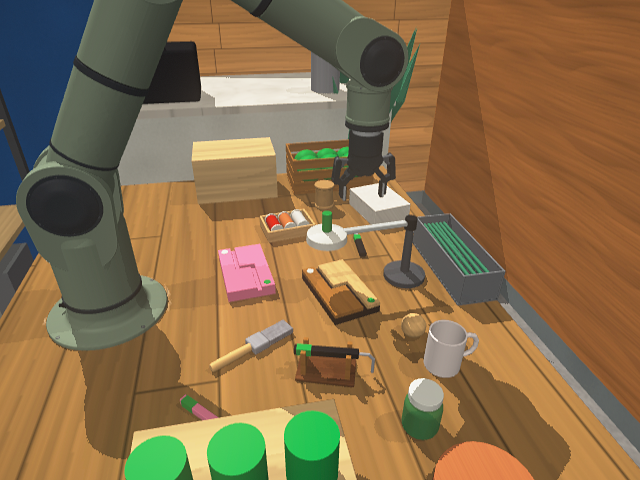

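The scene view shows the wooden board at about (303,300), partly under the lamp head at (312,245), with the post at (313,310). The rest and black stylus are at (208,272), and the pink look-alikes are at (355,247) for the board and (200,230) for the stylus.
The side view shows the knob at (327,220), the post top at (410,222), the board at (341,290) with its green dot at (370,300) and white dot at (310,271), and the stylus at (330,351).
Stylus candidates in the side view: the black handle with the green band at (330,351), lying on the rest, fits. The pink one at (195,405) is the look-alike.

```bash
python3 - <<'E'
from h import *
from scipy.optimize import least_squares
S={}
for n in("scene","side"):
    S[n]=cam(n)
def blobs(n,x0,y0,x1,y1):
    im=S[n][0][y0:y1,x0:x1].astype(int); r,g,b=im[...,0],im[...,1],im[...,2]
    m=((g>r*1.5)&(g>b*1.4)&(g>50)).astype(np.uint8)
    c,l,st,ce=cv2.connectedComponentsWithStats(m)
    for i in range(1,c):
        if st[i,4]>8: print(n,st[i,:2]+[x0,y0],st[i,2:],(ce[i]+[x0,y0]).round(1))
blobs("scene",180,210,360,330); blobs("side",280,200,400,370)
# knob top/base from both
for n,uv in(("side",(327,211)),("side",(327,229))):
    print(n,uv,[ray(uv,z,*S[n][1:]).round(3)[0] for z in(.224,.176)])
print("post top side",ray((410,218),.2,*S["side"][1:]).round(3),"foot side",ray((404,273),.01,*S["side"][1:]).round(3))
print("foot scene",ray((314,362),.01,*S["scene"][1:]).round(3))
a=S["scene"][0][195:335,160:400,::-1]; b=S["side"][0][240:400,260:420,::-1]
cv2.imwrite("pics/c1.png",np.hstack([cv2.resize(a,(0,0),fx=2.0,fy=2.0,interpolation=2)[:280],cv2.resize(b,(280,280),interpolation=2)]))
E
```

```text
scene [213 218] [11 10 59] [218.5 222.3]
scene [306 222] [ 6 22 80] [307.8 233.1]
scene [210 249] [12 12 77] [216.  253.3]
scene [264 312] [ 7  5 30] [267.1 314.1]
side [322 211] [ 10  21 188] [326.7 221. ]
side [354 234] [ 7  6 32] [356.6 236.5]
side [368 298] [ 7  4 22] [370.6 299.6]
side [296 344] [ 16  12 140] [303.4 348.7]
side (327, 211) [array([ 0.537, -0.014,  0.224]), array([0.558, 0.074, 0.176])]
side (327, 229) [array([ 0.519, -0.096,  0.224]), array([ 0.538, -0.016,  0.176])]
post top side [[ 0.735 -0.043  0.2  ]] foot side [[ 0.755 -0.008  0.01 ]]
foot scene [[ 0.746 -0.009  0.01 ]]
```

View pics/c1.png

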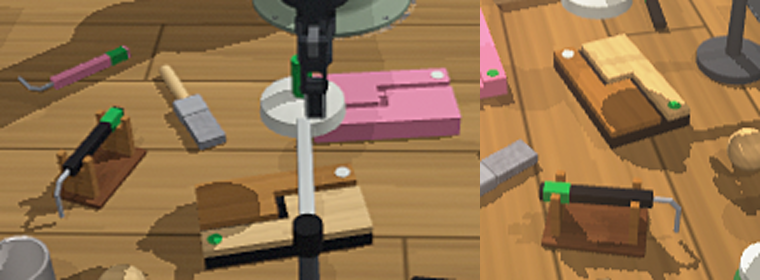

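View pics/wrist0.png

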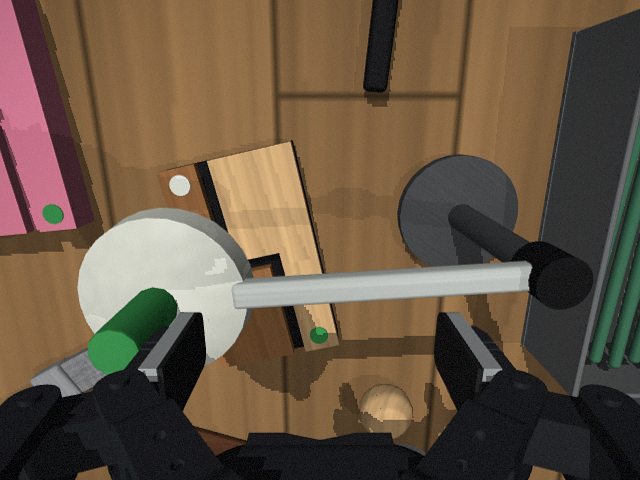

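The crop confirms the black-handled stylus with the green band in the wooden rest. The target board is the two-tone wooden one, not the pink one.
The wrist view shows the knob top at about (118,350), the hinge post at about (560,275), and the green dot at (319,335) with the white dot at (180,186).

```bash
python3 - <<'E'
from h import *
W=cam("wrist"); S=cam("side"); C=cam("scene")
im=W[0].astype(int); r,g,b=im[...,0],im[...,1],im[...,2]
m=((g>r*1.5)&(g>b*1.4)&(g>50)).astype(np.uint8); m[:,:75]=0; m[:,240:]=0
c,h=cv2.findContours(m,0,2)[-2:]; k=max(c,key=cv2.contourArea)
print("knob bbox",cv2.boundingRect(k), cv2.minAreaRect(k))
print("knobtop w",ray((115,350),.224,*W[1:]).round(3),"sidemid",ray((326.7,221),.2,*S[1:]).round(3))
print("hinge top w",[ray((561,275),z,*W[1:]).round(3)[0] for z in(.19,.2,.21)],"foot w",ray((459,213),.01,*W[1:]).round(3))
print("board w pts (z.03): TR,BR,TL,green,white\n",ray([(293,142),(340,346),(161,174),(319,335),(180,186)],.03,*W[1:]).round(4))
print("green,white side",ray([(370.6,299.6),(310,271)],.03,*S[1:]).round(4)," scene",ray([(267.1,314.1),(331.5,281)],.03,*C[1:]).round(4))
# stylus green band & handle
print("styl side band, end",ray([(303.4,349),(357,352)],.066,*S[1:]).round(3))
print("styl scene",ray([(216,253),(195,278)],.06,*C[1:]).round(3))
E
```

```text
knob bbox (88, 288, 88, 87) ((131.0, 329.0), (45.25482940673828, 104.65180206298828), 45.0)
knobtop w [[ 0.537 -0.019  0.224]] sidemid [[ 0.536 -0.019  0.2  ]]
hinge top w [array([0.745, 0.002, 0.19 ]), array([0.738, 0.006, 0.2  ]), array([0.732, 0.01 , 0.21 ])] foot w [[ 0.756 -0.006  0.01 ]]
board w pts (z.03): TR,BR,TL,green,white
 [[ 0.6025  0.0597  0.03  ]
 [ 0.645  -0.1356  0.03  ]
 [ 0.4879  0.033   0.03  ]
 [ 0.6242 -0.1234  0.03  ]
 [ 0.5032  0.0226  0.03  ]]
green,white side [[ 0.6242 -0.1222  0.03  ]
 [ 0.5029  0.0221  0.03  ]]  scene [[ 0.6243 -0.1226  0.03  ]
 [ 0.5043  0.0259  0.03  ]]
styl side band, end [[ 0.431 -0.287  0.066]
 [ 0.533 -0.316  0.066]]
styl scene [[ 0.43  -0.279  0.06 ]
 [ 0.532 -0.31   0.06 ]]
```

Request:
move_arm:
  plan:
    - [[-0.17,-0.88,0,0,0,0,1],[-0.17,-0.88,0,0,0,0,1],[-0.17,-0.88,0,0,0,0,1],[-0.17,-0.88,0,0,0,0,1],[-0.17,-0.88,0,0,0,0,1],[0,0,0,0,0,0,1],[0,0,0.7,0,0,0,1],[0,0,0.7,0,0,0,1],[0,0,0.6,0,0,0,1],[0,0,0,0,0,0,1]]
  grip_force: 25

```text
clock: 1.4
position: [0.5366, -0.0169, 0.1899]
tool_rot: [-3.139, 0.0, 1.571]
force: [0.5, 0.4, -0.7]
grip_width: 0.0855
finger_force: 0.0
```

Request:
move_arm:
  plan:
    - [[0,0,0,0,0,0,-1],[0,0,0,0,0,0,-1],[0,0,0,0,0,0,-1],[0,0,0,0,0,0,-1],[0,0,0,0,0,0,-1],[0,0,0,0,0,0,-1],[0,0,0,0,0,0,-1],[0,0,0,0,0,0,-1],[0,0,0,0,0,0,-1],[0,0,0,0,0,0,-1]]

```text
clock: 2.4
position: [0.535, -0.0173, 0.1913]
tool_rot: [-3.138, 0.0, 1.57]
force: [-16.5, 0.0, 9.7]
grip_width: 0.0236
finger_force: 26.7
```

Request:
move_arm:
  plan:
    - [[0.77,-0.01,0,0,0,0,-1],[0.77,0.04,0,0,0,0,-1],[0.76,0.1,0,0,0,0,-1],[0.76,0.15,0,0,0,0,-1],[0.74,0.2,0,0,0,0,-1],[0.73,0.25,0,0,0,0,-1],[0.71,0.3,0,0,0,0,-1],[0.69,0.35,0,0,0,0,-1],[0.66,0.4,0,0,0,0,-1],[0.63,0.44,0,0,0,0,-1]]

```text
clock: 3.4
position: [0.5755, 0.1335, 0.191]
tool_rot: [-3.13, -0.005, 1.575]
force: [-42.9, 27.8, 20.5]
grip_width: 0.0228
finger_force: 25.0
```

Request:
move_arm:
  plan:
    - [[0.6,0.49,0,0,0,0,-1],[0.56,0.53,0,0,0,0,-1],[0.52,0.57,0,0,0,0,-1],[0.48,0.6,0,0,0,0,-1],[0.44,0.63,0,0,0,0,-1],[0.39,0.66,0,0,0,0,-1],[0.35,0.69,0,0,0,0,-1],[0.3,0.71,0,0,0,0,-1],[0.25,0.73,0,0,0,0,-1],[0.2,0.74,0,0,0,0,-1]]

```text
clock: 4.4
position: [0.7042, 0.2257, 0.1919]
tool_rot: [-3.137, -0.019, 1.582]
force: [-16.8, 62.8, 1.2]
grip_width: 0.0158
finger_force: 39.7
```

Request:
move_arm:
  plan:
    - [[-0.3,0,0,0,0,0,-1],[-0.2,0,0,0,0,0,1],[0,0,0,0,0,0,1],[0,0,0,0,0,0,1],[0,0,0,0,0,0,1],[0,0,0,0,0,0,1],[0,0,-1,0,0,0,1],[0,0,-1,0,0,0,1],[0,0,-1,0,0,0,1],[0,0,0,0,0,0,1]]

```text
clock: 5.4
position: [0.7098, 0.1983, 0.2547]
tool_rot: [3.137, -0.001, 1.569]
force: [-0.4, -0.2, -0.0]
grip_width: 0.0853
finger_force: 0.0
```

```bash
python3 - <<'E'
from h import *
S=cam("side"); C=cam("scene")
for n,X in(("side",S),("scene",C)):
    im=X[0].astype(int); r,g,b=im[...,0],im[...,1],im[...,2]
    m=((g>r*1.5)&(g>b*1.4)&(g>50)).astype(np.uint8); 
    c,l,st,ce=cv2.connectedComponentsWithStats(m)
    for i in range(1,c):
        if st[i,4]>8 and 180<st[i,0]<460 and 180<st[i,1]<370: print(n,st[i],ce[i].round(1),ray(ce[i],.2,*X[1:])[0].round(3))
cv2.imwrite("pics/c2.png",np.hstack([cv2.resize(C[0][180:340,150:430,::-1],(420,240)),cv2.resize(S[0][180:400,230:480,::-1],(380,334))[:240]]))
E
```

```text
side [354 234   7   6  32] [356.6 236.5] [ 0.586 -0.101  0.2  ]
side [264 280   6   4  19] [266.6 281.3] [ 0.37  -0.229  0.2  ]
side [368 298   7   4  22] [370.6 299.6] [ 0.55 -0.32  0.2 ]
side [296 344  16  12 140] [303.4 348.7] [ 0.409 -0.418  0.2  ]
scene [213 218  11  10  58] [218.5 222.3] [ 0.495 -0.239  0.2  ]
scene [210 249  12  12  77] [216.  253.3] [ 0.616 -0.22   0.2  ]
scene [319 252   6   3  15] [321.7 252.9] [0.613 0.006 0.2  ]
scene [414 265  13  25 220] [419.9 278.7] [0.695 0.202 0.2  ]
scene [264 312   7   5  30] [267.1 314.1] [ 0.797 -0.088  0.2  ]
scene [400 336  13  11 125] [405.7 340.6] [0.857 0.155 0.2  ]
```

View pics/c2.png

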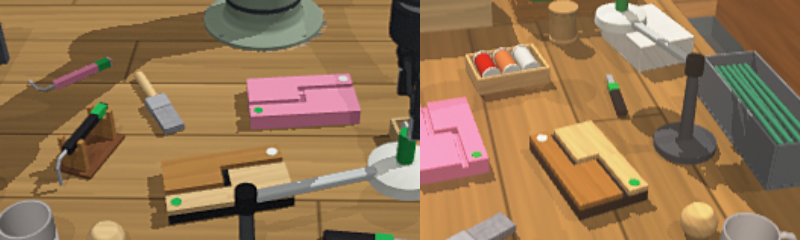

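The lamp head is now swung to about 1.29 rad, with the knob at (0.695,0.202). The other items haven't moved, and the board is fully visible. Next I'll move to a view of the board and rest.

Request:
move_arm:
  plan:
    - [[-1,-0.7,0,0,0,0,1],[-1,-0.7,0,0,0,0,1],[-1,-0.7,0,0,0,0,1],[-1,-0.7,0,0,0,0,1],[-1,-0.7,0,0,0,0,1],[-1,-0.8,0,0,0,0,1],[-1,-0.8,0,0,0,0,1],[-1,-0.8,0,0,0,0,1],[-1,-0.8,0,0,0,0,0.2],[-1,-0.8,0,0,0,0,0.2]]

```text
clock: 6.5
position: [0.5573, -0.0021, 0.2506]
tool_rot: [-3.141, 0.0, 1.57]
force: [0.1, -1.5, 0.0]
grip_width: 0.0593
finger_force: 0.0
```

```bash
python3 - <<'E'
from h import *
W=cam("wrist"); print(observe()["position"],observe()["qd"].round(3))
cv2.imwrite("pics/w1.png",W[0][:,:,::-1]); np.savez("w1.npz",*W)
E
```

```text
[ 0.55526311 -0.00583205  0.25073644] [-0.02   0.027  0.004 -0.058  0.008  0.026 -0.057]
```

View pics/w1.png

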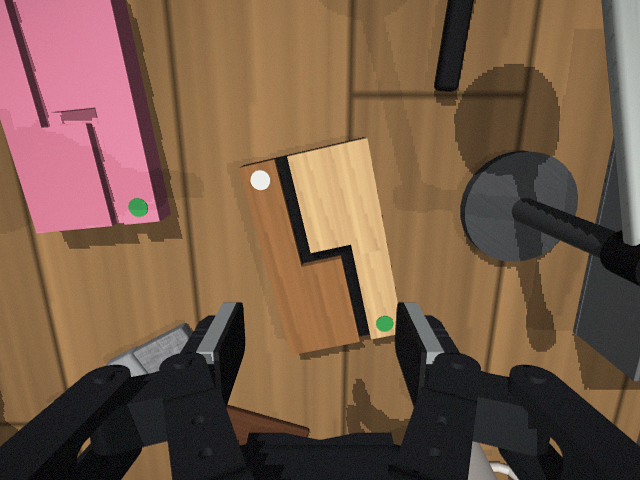

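The wrist view shows the groove running from about (362,335) by the green dot (385,324), through corners near (350,255) and (305,258), to (282,160) by the white dot (260,180). The rest is hidden under the gripper at the bottom.

```bash
cat > board.py <<'E'
from h import *
def board(W,verbose=True):
    hsv=cv2.cvtColor(W[0],cv2.COLOR_RGB2HSV)
    c=np.array([.5735,-.0375]); yaw=np.radians(102.6)
    v,u=np.nonzero(hsv[...,2]<55); P=ray(np.c_[u,v],.03,*W[1:])[:,:2]
    for _ in range(15):
        x=np.array([np.cos(yaw),np.sin(yaw)]); y=np.array([-x[1],x[0]])
        X=(P-c)@x; Y=(P-c)@y
        s1=(abs(Y+20e-3)<9e-3)&(X>-.092)&(X<-.012); s3=(abs(Y-20e-3)<9e-3)&(X<.092)&(X>.012); s2=(abs(X)<9e-3)&(abs(Y)<.012)
        k1=np.polyfit(X[s1],Y[s1],1); k3=np.polyfit(X[s3],Y[s3],1)
        dy=(Y[s1].mean()+.02+Y[s3].mean()-.02)/2; dx=X[s2].mean()
        yaw+=.5*(k1[0]+k3[0])/2; c=c+.5*(dx*x+dy*y)
    if verbose: print("board",c.round(4),np.degrees(yaw).round(2),"slopes",k1.round(4),k3.round(4),"step y",Y[s1].mean().round(4),Y[s3].mean().round(4),s1.sum(),s2.sum(),s3.sum())
    return c,yaw,x,y
E
python3 - <<'E'
from board import *
W=cam("wrist"); print(observe()["position"])
c,yaw,x,y=board(W)
cc=np.array([c+a*x+b*y for a,b in((-.1,-.06),(.1,-.06),(.1,.06),(-.1,.06))]); print("outline px",proj(np.c_[cc,[.03]*4],*W[1:]).round(0).tolist())
S=cam("side"); print("side",end=" "); board(S); C=cam("scene")
for a,b in((-.085,-.02),(0,-.02),(0,.02),(.085,.02)): print((c+a*x+b*y).round(4))
# rest base & stylus: dark handle line in side and scene
print("side handle px->z.066",ray([(296,345),(359,348),(296,354),(357,357)],.066,*S[1:]).round(4).tolist())
cv2.imwrite("pics/c3.png",np.hstack([cv2.resize(C[0][235:310,175:245,::-1],(390,418),interpolation=2),cv2.resize(S[0][325:395,285:385,::-1],(400,280),interpolation=2)[:,:] if 0 else cv2.copyMakeBorder(cv2.resize(S[0][325:395,285:385,::-1],(400,280),interpolation=2),0,138,0,0,0)]))
E
```

```text
[ 0.55656443 -0.00423326  0.25091293]
board [ 0.5627 -0.0483] 102.64 slopes [-0.0005 -0.0198] [0.0005 0.0198] step y -0.0198 0.0198 809 194 971
outline px [[406.0, 328.0], [369.0, 130.0], [239.0, 161.0], [293.0, 350.0]]
side Traceback (most recent call last):
  File "<stdin>", line 5, in <module>
  File "board.py", line 10, in board
    k1=np.polyfit(X[s1],Y[s1],1); k3=np.polyfit(X[s3],Y[s3],1)
    raise TypeError("expected non-empty vector for x")
TypeError: expected non-empty vector for x
```

```bash
python3 - <<'E'
from h import *
from board import board
W=cam("wrist"); S=cam("side"); C=cam("scene")
c,yaw,x,y=board(W)
def dots(n,X):
    hsv=cv2.cvtColor(X[0],cv2.COLOR_RGB2HSV)
    for nm,q in(("green",(.6242,-.1226)),("white",(.5035,.0235))):
        p=proj([*q,.03],*X[1:])[0]; H=hsv.astype(int)
        m=((H[...,0]>45)&(H[...,0]<80)&(H[...,1]>120)) if nm=="green" else ((H[...,1]<45)&(H[...,2]>150))
        v,u=np.nonzero(m); k=np.hypot(u-p[0],v-p[1])<13
        if k.sum()<5: print(n,nm,"none"); continue
        P=ray((u[k].mean(),v[k].mean()),.03,*X[1:])[0,:2]; d=P-c
        print(n,nm,k.sum(),P.round(4),"board frame",(d@x).round(4),(d@y).round(4))
for n,X in(("w",W),("side",S),("scene",C)): dots(n,X)
for a,b in((-.085,-.02),(0,-.02),(0,.02),(.085,.02)): print((c+a*x+b*y).round(4))
a=cv2.resize(C[0][235:310,175:245,::-1],(390,418),interpolation=2); b=cv2.copyMakeBorder(cv2.resize(S[0][325:395,285:385,::-1],(400,280),interpolation=2),0,138,0,0,0)
cv2.imwrite("pics/c3.png",np.hstack([a,b]))
E
```

```text
board [ 0.5627 -0.0482] 102.62 slopes [-0.0002 -0.0198] [0.0002 0.0198] step y -0.0198 0.0198 801 189 956
w green 120 [ 0.6206 -0.1229] board frame -0.0855 -0.0402
w white 301 [0.5024 0.0234] board frame 0.0831 0.0432
side green 22 [ 0.6242 -0.1222] board frame -0.0856 -0.0438
side white 20 [0.5027 0.0252] board frame 0.0847 0.0426
scene green 29 [ 0.6241 -0.123 ] board frame -0.0863 -0.0436
scene white 27 [0.5027 0.024 ] board frame 0.0836 0.0428
[ 0.6008 -0.1268]
[ 0.5822 -0.0439]
[ 0.5432 -0.0526]
[0.5246 0.0303]
```

View pics/c3.png

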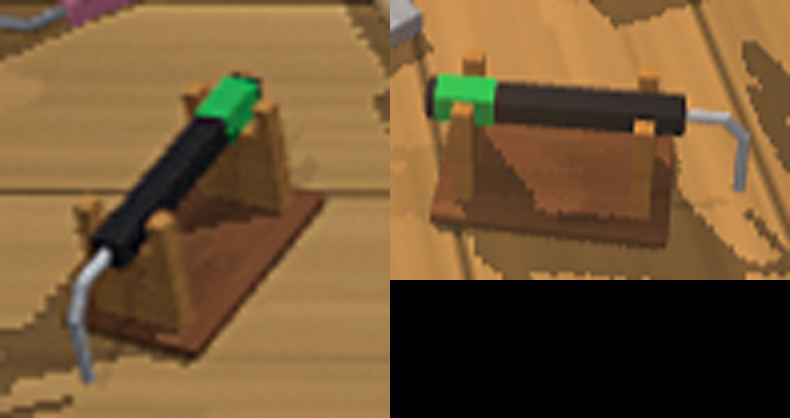

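```bash
cat >> h.py <<'E'
def rows(target,yaw1,n,start=None,yaw0=None,turn0=0):
    "per-row tool shifts (units of .02 m) and z turn (units of 6 deg) for a straight world move; yaws in deg"
    s=observe(); p=np.array(s["position"]) if start is None else np.array(start); 
    y0=np.degrees(s["tool_rot"][2]) if yaw0 is None else yaw0
    d=(np.array(target)-p)/n/.02; t=-(yaw1-y0)/n/6; o=[]
    for i in range(n):
        a=np.radians(y0+(yaw1-y0)*i/n); o.append([round(float(v),2) for v in (d[0]*np.cos(a)+d[1]*np.sin(a), d[0]*np.sin(a)-d[1]*np.cos(a), -d[2])]+[round(float(t),3)])
    return o
E
python3 - <<'E'
from h import *
for r in rows([.475,-.29,.25],-16,18): print(r)
E
```

```text
[-0.8, -0.23, 0.0, 0.982]
[-0.82, -0.15, 0.0, 0.982]
[-0.84, -0.06, 0.0, 0.982]
[-0.84, 0.02, 0.0, 0.982]
[-0.83, 0.11, 0.0, 0.982]
[-0.82, 0.19, 0.0, 0.982]
[-0.79, 0.28, 0.0, 0.982]
[-0.76, 0.36, 0.0, 0.982]
[-0.72, 0.43, 0.0, 0.982]
[-0.67, 0.5, 0.0, 0.982]
[-0.61, 0.57, 0.0, 0.982]
[-0.55, 0.63, 0.0, 0.982]
[-0.49, 0.68, 0.0, 0.982]
[-0.41, 0.73, 0.0, 0.982]
[-0.34, 0.77, 0.0, 0.982]
[-0.26, 0.8, 0.0, 0.982]
[-0.17, 0.82, 0.0, 0.982]
[-0.09, 0.83, 0.0, 0.982]
```

Request:
move_arm:
  plan:
    - [[-0.8,-0.23,0,0,0,0.98,0.2],[-0.82,-0.15,0,0,0,0.98,0.2],[-0.84,-0.06,0,0,0,0.98,0.2],[-0.84,0.02,0,0,0,0.98,0.2],[-0.83,0.11,0,0,0,0.98,0.2],[-0.82,0.19,0,0,0,0.98,0.2],[-0.79,0.28,0,0,0,0.98,0.2],[-0.76,0.36,0,0,0,0.98,0.2],[-0.72,0.43,0,0,0,0.98,0.2],[-0.67,0.5,0,0,0,0.98,0.2]]

```text
clock: 7.8
position: [0.5123, -0.1619, 0.251]
tool_rot: [-3.141, 0.0, 0.541]
force: [1.0, -0.2, 0.3]
grip_width: 0.0512
finger_force: 0.0
```

Request:
move_arm:
  plan:
    - [[-0.61,0.57,0,0,0,0.98,0.2],[-0.55,0.63,0,0,0,0.98,0.2],[-0.49,0.68,0,0,0,0.98,0.2],[-0.41,0.73,0,0,0,0.98,0.2],[-0.34,0.77,0,0,0,0.98,0.2],[-0.26,0.8,0,0,0,0.98,0.2],[-0.17,0.82,0,0,0,0.98,0.2],[-0.09,0.83,0,0,0,0.98,0.2],[0,0,0,0,0,0,0.2],[0,0,0,0,0,0,0.2]]

```text
clock: 8.8
position: [0.4755, -0.2902, 0.2509]
tool_rot: [3.142, 0.001, -0.274]
force: [-0.2, 1.5, -0.4]
grip_width: 0.0512
finger_force: 0.0
```

```bash
python3 - <<'E'
from h import *
s=observe(); print(s["position"],s["tool_rot"],s["qpos"].round(2),s["grip_width"])
W=cam("wrist"); cv2.imwrite("pics/w2.png",W[0][:,:,::-1])
E
```

```text
[ 0.47554967 -0.29015448  0.25089364] [ 3.14155198e+00  6.07993363e-04 -2.74077855e-01] [ 0.11  0.42  0.45  1.78 -0.22  0.99 -1.2 ] 0.05116001351665513
```

View pics/w2.png

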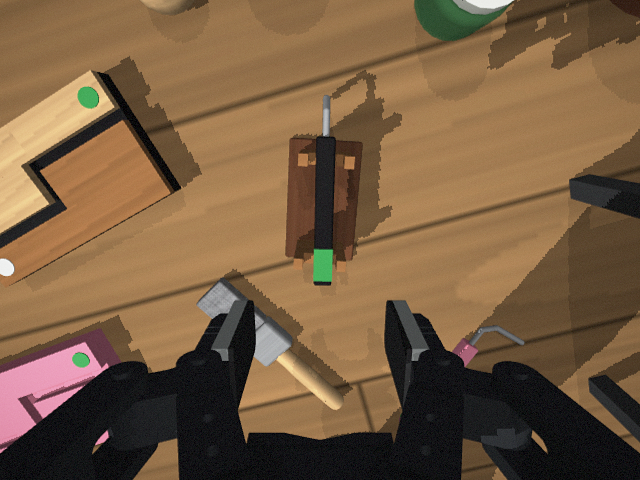

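The wrist view shows the stylus handle from (325,138) to its green band end at (322,285), centred in the rest with the shank up at (326,97). It's nearly aligned with the tool's x axis.

```bash
python3 - <<'E'
from h import *
W=cam("wrist"); hsv=cv2.cvtColor(W[0],cv2.COLOR_RGB2HSV).astype(int)
m=((hsv[...,2]<45)|((hsv[...,0]>45)&(hsv[...,0]<85)&(hsv[...,1]>120))).astype(np.uint8); m[:,:300]=0; m[:,350:]=0; m[:130]=0;m[295:]=0
n,l,st,ce=cv2.connectedComponentsWithStats(m); i=1+st[1:,4].argmax(); print(st[i],ce[i])
v,u=np.nonzero(l==i); rowsv=np.arange(v.min(),v.max()+1)
mid=np.array([(u[v==r].mean(),r) for r in rowsv]); P=ray(mid,.066,*W[1:])
k=np.polyfit(P[3:-3,0],P[3:-3,1],1); print("yaw",np.degrees(np.arctan(k[0])),"ends",P[0].round(4),P[-1].round(4),"len",np.linalg.norm(P[-1]-P[0]),"widths px",[(v==r).sum() for r in rowsv[::20]])
# shank tip end pixel: bend at top
S=cam("side"); C=cam("scene")
c=(P[0]+P[-1])/2; d=(P[0]-P[-1])[:2]; d/=np.linalg.norm(d); print("centre",c.round(4),d)
for nm,X,lst in(("side",S,[(c[0],c[1],.066)]),("scene",C,[])):
    tip=[c[0]+.095*d[0],c[1]+.095*d[1],.008]; print(nm,"pred tip px",proj(tip,*X[1:]).round(1))
E
```

```text
[ 314  136   23  149 2748] [324.26855895 209.62409025]
yaw -16.92121454981291 ends [ 0.5391 -0.3076  0.066 ] [ 0.4152 -0.2764  0.066 ] len 0.12778994826033396 widths px [np.int64(1), np.int64(19), np.int64(19), np.int64(18), np.int64(18), np.int64(18), np.int64(19), np.int64(18)]
centre [ 0.4771 -0.292   0.066 ] [ 0.9697843  -0.24396397]
side pred tip px [[372.2 369.6]]
scene pred tip px [[192.7 303.9]]
```

Request:
move_arm:
  plan:
    - [[0.35,0.04,0.9,0,0,0.1,0.2],[0.35,0.04,0.9,0,0,0.1,0.2],[0,0,1,0,0,0,0.2],[0,0,1,0,0,0,0.2],[0,0,1,0,0,0,0.2],[0,0,1,0,0,0,0.2],[0,0,1,0,0,0,0.2],[0,0,1,0,0,0,0.2],[0,0,1,0,0,0,0.2],[0,0,0.8,0,0,0,0.2]]
  grip_force: 60

```text
clock: 10.0
position: [0.4882, -0.2955, 0.0582]
tool_rot: [-3.141, 0.0, -0.296]
force: [-0.3, -0.4, 0.4]
grip_width: 0.0513
finger_force: 0.0
```

Request:
move_arm:
  plan:
    - [[0,0,0.5,0,0,0,0.2],[0,0,0.5,0,0,0,0.2],[0,0,0,0,0,0,0.2],[0,0,0,0,0,0,-1],[0,0,0,0,0,0,-1],[0,0,0,0,0,0,-1],[0,0,0,0,0,0,-1],[0,0,0,0,0,0,-1],[0,0,0,0,0,0,-1],[0,0,0,0,0,0,-1]]

```text
clock: 11.0
position: [0.4884, -0.2963, 0.0401]
tool_rot: [3.142, -0.001, -0.297]
force: [-0.7, 0.4, 6.2]
grip_width: 0.015
finger_force: 58.5
```

Request:
move_arm:
  plan:
    - [[0,0,-0.5,0,0,0,-1],[0,0,-0.9,0,0,0,-1],[0,0,-0.9,0,0,0,-1],[0,0,-0.9,0,0,0,-1],[0,0,-0.9,0,0,0,-1],[0,0,-0.4,0,0,0,-1],[-0.06,-0.5,0,0,0,0,-1],[-0.11,-0.9,0,0,0,0,-1],[-0.11,-0.9,0,0,0,0,-1],[-0.11,-0.9,0,0,0,0,-1]]

```text
clock: 12.0
position: [0.4991, -0.231, 0.1285]
tool_rot: [-3.141, 0.001, -0.297]
force: [0.7, 0.5, -1.0]
grip_width: 0.0147
finger_force: 58.8
```

Request:
move_arm:
  plan:
    - [[-0.11,-0.9,0,0,0,0,-1],[-0.11,-0.9,0,0,0,0,-1],[-0.11,-0.9,0,0,0,0,-1],[-0.11,-0.9,0,0,0,0,-1],[-0.11,-0.9,0,0,0,0,-1],[-0.11,-0.9,0,0,0,0,-1],[-0.12,-0.9,0,0,0,0,-1],[-0.07,-0.2,0,0,0,0,-1],[0,0,0,0,0,0,-1],[0,0,0,0,0,0,-1]]

```text
clock: 13.0
position: [0.5208, -0.1039, 0.1291]
tool_rot: [3.141, 0.0, -0.298]
force: [0.2, -1.0, -0.9]
grip_width: 0.0148
finger_force: 58.8
```

```bash
python3 - <<'E'
from h import *
from board import board
s=observe(); p=s["position"]; print(p,s["tool_rot"],s["grip_width"],s["force"])
W=cam("wrist"); R0=rot(s["tool_rot"]); tip=p+R0@[.083,-.001,.032]; bend=p+R0@[.083,-.001,-.015]
print("tip pred",tip,"px",proj(tip,*W[1:]),"bend px",proj(bend,*W[1:]))
try: board(W)
except Exception as e: print(e)
im=W[0].copy(); 
for q in(tip,bend): cv2.circle(im,tuple(int(a) for a in proj(q,*W[1:])[0].round()),2,(255,0,255),-1)
cv2.imwrite("pics/w3.png",im[:,:,::-1])
E
```

```text
[ 0.52084732 -0.10393598  0.12907226] [ 3.14116210e+00  3.56376897e-04 -2.97886885e-01] 0.014841599788713297 [ 0.24609242 -1.00302567 -0.85346365]
tip pred [ 0.60047046 -0.12735041  0.09704225] px [[316.40443123 103.21634579]] bend px [[315.37396174  94.84889031]]
board [ 0.5638 -0.052 ] 102.7 slopes [-0.0001 -0.0195] [0.0001 0.0195] step y -0.0195 0.0195 2189 503 1843
```

View pics/w3.png

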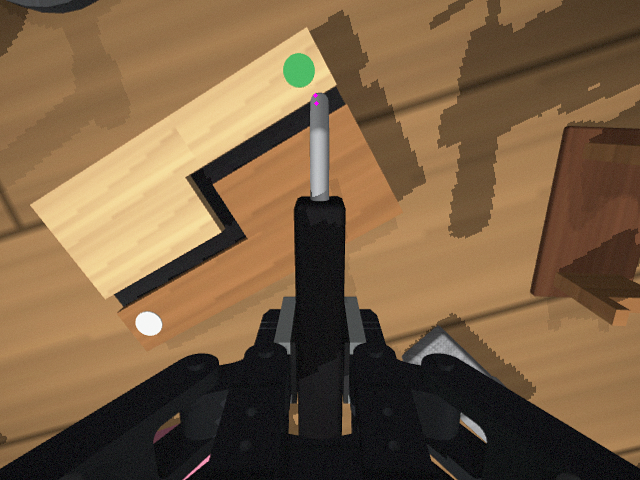

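The wrist view shows the shank going up to a bend at (319,97), close to the groove start at about (318,100), with the green dot at (298,70). I'll lower the tip to just above the start, which is outside the forbidden zone, and measure tip against groove directly.

Request:
move_arm:
  plan:
    - [[0.14,0.03,0.4,0,0,0,-1],[0,0,0.4,0,0,0,-1],[0,0,0.4,0,0,0,-1],[0,0,0.4,0,0,0,-1],[0,0,0.4,0,0,0,-1],[0,0,0.4,0,0,0,-1],[0,0,0.4,0,0,0,-1],[0,0,0.05,0,0,0,-1],[0,0,0,0,0,0,-1],[0,0,0,0,0,0,-1]]

```text
clock: 14.05
position: [0.5238, -0.1049, 0.0725]
tool_rot: [-3.142, -0.0, -0.297]
force: [-0.5, -0.7, -0.6]
grip_width: 0.0148
finger_force: 58.8
```

```bash
python3 - <<'E'
from h import *
from board import board
s=observe(); p=s["position"]; print(p,s["tool_rot"],s["force"])
R0=rot(s["tool_rot"]); tip=p+R0@[.082,0,.032]; print("tip",tip)
W=cam("wrist"); S=cam("side"); C=cam("scene")
board(W)
out=[]
for X in(W,S,C):
    u,v=proj(tip,*X[1:])[0]; print("tip px",u,v); u,v=int(round(u)),int(round(v)); h=22 if X is not W else 60
    k=X[0][v-h:v+h,u-h:u+h,::-1].copy(); k=cv2.resize(k,(264,264),interpolation=cv2.INTER_NEAREST); out.append(k)
cv2.imwrite("pics/c4.png",np.hstack(out))
E
```

```text
[ 0.52384535 -0.10488388  0.07253313] [-3.14156943e+00 -3.50258164e-04 -2.97491822e-01] [-0.46937618 -0.67321158 -0.61005242]
tip [ 0.60225441 -0.12892255  0.04056186]board.py:11: RuntimeWarning: Mean of empty slice.
  dy=(Y[s1].mean()+.02+Y[s3].mean()-.02)/2; dx=X[s2].mean()
  ret = ret.dtype.type(ret / rcount)
Traceback (most recent call last):
  File "board.py", line 10, in board
    k1=np.polyfit(X[s1],Y[s1],1); k3=np.polyfit(X[s3],Y[s3],1)
TypeError: expected non-empty vector for x
```

```bash
python3 - <<'E'
from h import *
s=observe(); p=s["position"]; R0=rot(s["tool_rot"]); tip=p+R0@[.082,0,.032]
out=[]
for n in("wrist","side","scene"):
    X=cam(n); u,v=proj(tip,*X[1:])[0]; u,v=int(round(u)),int(round(v)); h=22 if n!="wrist" else 66
    print(n,"centre px",u,v,"scale",264/2/h)
    k=X[0][max(v-h,0):v+h,u-h:u+h,::-1]; out.append(cv2.resize(k,(264,264*k.shape[0]//k.shape[1]),interpolation=cv2.INTER_NEAREST))
    out[-1]=cv2.copyMakeBorder(out[-1],264-out[-1].shape[0],0,0,0,0)
cv2.imwrite("pics/c4.png",np.hstack(out))
E
```

```text
wrist centre px 319 106 scale 2.0
side centre px 363 299 scale 6.0
scene centre px 265 304 scale 6.0
```

View pics/c4.png

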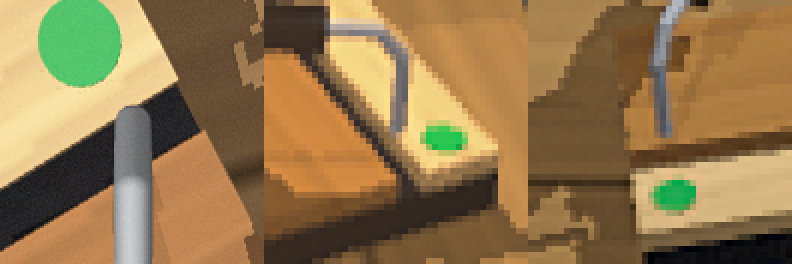

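The tip shows at about (363,299) in the side view and (266,304) in the scene view, just above the groove and slightly to the pale (+x) side. I'll measure the groove centre at the start in each view.

```bash
cat > groove.py <<'E'
from h import *
c=np.array([.5626,-.0498]); yaw=np.radians(102.6); x=np.array([np.cos(yaw),np.sin(yaw)]); y=np.array([-x[1],x[0]])
def prof(X,axis,stations,centre,half=.011):
    "darkness centroid across the groove; axis 'Y': across at board X stations"
    g=cv2.cvtColor(X[0],cv2.COLOR_RGB2GRAY); t=np.linspace(-half,half,45); o=[]
    for a in stations:
        P=np.array([np.r_[c+(a*x+(centre+q)*y if axis=="Y" else (centre+q)*x+a*y),.03] for q in t])
        uv=proj(P,*X[1:]).astype(np.float32); v=cv2.remap(g,uv[:,:1],uv[:,1:],1).ravel().astype(float)
        w=np.clip((np.percentile(v,80)-v)/(np.percentile(v,80)-v.min()+1),0,1); w[w<.4]=0
        o.append((w*t).sum()/w.sum())
    return np.round(np.array(o)*1000,1)
E
python3 - <<'E'
from groove import *
s=observe(); p=s["position"]; R0=rot(s["tool_rot"])
for n in("wrist","side","scene"):
    X=cam(n)
    print(n,"seg1",prof(X,"Y",np.arange(-.095,-.01,.012),-.02),"seg3",prof(X,"Y",np.arange(.015,.096,.012),.02),"seg2",prof(X,"X",[-.008,-.004,0,.004,.008],0))
    print("   tip px if at",[ (q,proj(p+R0@[q,0,.032],*X[1:])[0].round(1)) for q in (.080,.083)])
E
```

```text
wrist seg1 [-0.3  2.4 -0.3 -0.3 -0.3 -0.3 -0.2 -0.3] seg3 [-0.8 -0.7 -0.6 -0.5 -0.6 -0.5 -0.8] seg2 [-1.6 -1.6 -1.7 -1.7 -1.7]
   tip px if at [(0.08, array([318.8, 110.8])), (0.083, array([318.8, 103.2]))]
side seg1 [ 1.6  1.4  1.4  1.3  1.2  1.4  1.3 -1.5] seg3 [ 1.1 -2.7  5.3 -4.8 -3.7 -2.3  0.7] seg2 [4.1 4.  4.7 6.6 7.2]
   tip px if at [(0.08, array([362., 299.])), (0.083, array([363.3, 299. ]))]
scene seg1 [-1.2 -1.  -1.7 -1.5 -1.1 -0.9 -1.5 -1.2] seg3 [-0.7 -0.9 -0.8 -0.6 -0.6 -0.6 -0.6] seg2 [-0.4 -0.4 -0.5 -0.7 -0.5]
   tip px if at [(0.08, array([265.6, 303.6])), (0.083, array([265.1, 304.5]))]
```

Request:
move_arm:
  plan:
    - [[-0.07,0.04,0,0,0,0,-1],[0,0,0.1,0,0,0,-1],[0,0,0.1,0,0,0,-1],[0,0,0.1,0,0,0,-1],[0,0,0.1,0,0,0,-1],[0,0,0.1,0,0,0,-1],[0,0,0.1,0,0,0,-1],[0,0,0.07,0,0,0,-1],[0,0,0,0,0,0,-1],[0,0,0,0,0,0,-1]]

```text
clock: 15.5
position: [0.5221, -0.1052, 0.0589]
tool_rot: [3.142, 0.0, -0.297]
force: [-0.3, -0.7, -1.0]
grip_width: 0.015
finger_force: 58.8
```

Request:
move_arm:
  plan:
    - [[0,0,0.1,0,0,0,-1],[0,0,0.1,0,0,0,-1],[0,0,0.02,0,0,0,-1],[0,0,0,0,0,0,-1],[0,0,0,0,0,0,-1],[-0.05,0.03,0,0,0,0,-1],[-0.05,0.03,0,0,0,0,-1],[0,0,0,0,0,0,-1],[0,0,0,0,0,0,-1],[0,0,0,0,0,0,-1]]

```text
clock: 16.5
position: [0.5201, -0.1057, 0.0545]
tool_rot: [-3.142, -0.0, -0.297]
force: [2.7, 0.7, -1.9]
grip_width: 0.0148
finger_force: 58.7
```

Request:
move_arm:
  plan:
    - [[0.05,-0.03,0,0,0,0,-1],[0.05,-0.03,0,0,0,0,-1],[0.05,-0.03,0,0,0,0,-1],[0.05,-0.03,0,0,0,0,-1],[0,0,0,0,0,0,-1],[0,0,0,0,0,0,-1],[0,0,0,0,0,0,-1],[0,0,0,0,0,0,-1],[0,0,0,0,0,0,-1],[0,0,0,0,0,0,-1]]

```text
clock: 17.5
position: [0.5244, -0.1046, 0.0545]
tool_rot: [3.142, -0.0, -0.297]
force: [0.1, -0.1, -0.8]
grip_width: 0.015
finger_force: 58.9
```

```bash
python3 -c "
from h import *
s=observe();print(s['position'],s['force'],s['moment'])"
```

```text
[ 0.52440063 -0.10461199  0.0545117 ] [ 0.05916947 -0.0923343  -0.79968429] [ 0.01035712 -0.04324718  0.01901083]
```

Request:
move_arm:
  plan:
    - [[0.05,-0.03,0,0,0,0,-1],[0,0,0,0,0,0,-1],[0,0,0,0,0,0,-1],[0,0,0,0,0,0,-1],[0,0,0,0,0,0,-1],[0.05,-0.03,0,0,0,0,-1],[0,0,0,0,0,0,-1],[0,0,0,0,0,0,-1],[0,0,0,0,0,0,-1],[0,0,0,0,0,0,-1]]

```text
clock: 18.5
position: [0.5265, -0.104, 0.0545]
tool_rot: [3.142, 0.0, -0.297]
force: [-2.1, 0.0, -0.4]
grip_width: 0.0149
finger_force: 59.0
```

Request:
move_arm:
  plan:
    - [[-0.07,0.04,0,0,0,0,-1],[-0.07,0.04,0,0,0,0,-1],[-0.074,-0.13,0,0,0,0,-1],[-0.074,-0.13,0,0,0,0,-1],[-0.074,-0.13,0,0,0,0,-1],[-0.074,-0.13,0,0,0,0,-1],[-0.074,-0.13,0,0,0,0,-1],[-0.074,-0.13,0,0,0,0,-1],[-0.074,-0.13,0,0,0,0,-1],[-0.074,-0.13,0,0,0,0,-1]]

```text
clock: 19.5
position: [0.5182, -0.0811, 0.0545]
tool_rot: [-3.142, 0.0, -0.297]
force: [-0.2, 0.5, -1.0]
grip_width: 0.0148
finger_force: 58.8
```

```bash
cat > st.py <<'E'
from h import *
s=observe(); p=s["position"]; a=np.radians(102.6); x=np.array([np.cos(a),np.sin(a)]); y=np.array([-x[1],x[0]])
d=p[:2]-[.5233,-.10485]; f=s["force"]
print("t",s["clock"],"X",round(1e3*(d@x)-85,2),"Y",round(1e3*(d@y)-20,2),"tipz",round(1e3*(p[2]-.032),2),"yaw",s["tool_rot"][2].round(4),"F along",(f[:2]@x).round(2),"across",(f[:2]@y).round(2),"z",f[2].round(2))
E
python3 st.py
```

```text
t 19.5 X -60.76 Y -20.23 tipz 22.49 yaw -0.2974 F along 0.52 across 0.11 z -1.04
```

Request:
move_arm:
  plan:
    - [[-0.074,-0.13,0,0,0,0,-1],[-0.074,-0.13,0,0,0,0,-1],[-0.074,-0.13,0,0,0,0,-1],[-0.074,-0.13,0,0,0,0,-1],[-0.074,-0.13,0,0,0,0,-1],[-0.074,-0.13,0,0,0,0,-1],[-0.074,-0.13,0,0,0,0,-1],[-0.074,-0.13,0,0,0,0,-1],[-0.074,-0.13,0,0,0,0,-1],[-0.074,-0.13,0,0,0,0,-1]]

```text
clock: 20.5
position: [0.5117, -0.0519, 0.0545]
tool_rot: [-3.142, 0.0, -0.297]
force: [0.0, 0.4, -0.9]
grip_width: 0.0153
finger_force: 58.9
```

```bash
python3 st.py
```

```text
t 20.5 X -30.84 Y -20.22 tipz 22.48 yaw -0.2975 F along 0.42 across -0.11 z -0.86
```

Request:
move_arm:
  plan:
    - [[-0.074,-0.13,0,0,0,0,-1],[-0.074,-0.13,0,0,0,0,-1],[-0.074,-0.13,0,0,0,0,-1],[-0.074,-0.13,0,0,0,0,-1],[-0.074,-0.13,0,0,0,0,-1],[-0.074,-0.13,0,0,0,0,-1],[-0.074,-0.13,0,0,0,0,-1],[-0.074,-0.13,0,0,0,0,-1],[-0.05,-0.09,0,0,0,0,-1],[-0.05,-0.09,0,0,0,0,-1]]

```text
clock: 21.5
position: [0.5056, -0.0246, 0.0545]
tool_rot: [3.142, -0.0, -0.297]
force: [0.1, 0.2, -0.8]
grip_width: 0.0149
finger_force: 58.8
```

Request:
move_arm:
  plan:
    - [[-0.037,-0.065,0,0,0,0,-1],[-0.037,-0.065,0,0,0,0,-1],[-0.025,-0.044,0,0,0,0,-1],[-0.025,-0.044,0,0,0,0,-1],[0,0,0,0,0,0,-1],[0,0,0,0,0,0,-1],[0,0,0,0,0,0,-1],[0,0,0,0,0,0,-1],[0,0,0,0,0,0,-1],[0,0,0,0,0,0,-1]]

```text
clock: 22.5
position: [0.5046, -0.0199, 0.0545]
tool_rot: [3.142, 0.0, -0.297]
force: [-0.2, 1.0, -1.7]
grip_width: 0.015
finger_force: 58.8
```

```bash
python3 st.py
```

```text
t 22.5 X 1.95 Y -20.25 tipz 22.49 yaw -0.2975 F along 1.04 across -0.04 z -1.69
```

Request:
move_arm:
  plan:
    - [[-0.025,-0.044,0,0,0,0,-1],[0,0,0,0,0,0,-1],[-0.025,-0.044,0,0,0,0,-1],[0,0,0,0,0,0,-1],[-0.012,-0.022,0,0,0,0,-1],[0,0,0,0,0,0,-1],[0,0,0,0,0,0,-1],[0,0,0,0,0,0,-1],[0,0,0,0,0,0,-1],[0,0,0,0,0,0,-1]]

```text
clock: 23.5
position: [0.5042, -0.0176, 0.0545]
tool_rot: [3.142, -0.0, -0.298]
force: [3.0, -3.5, -2.1]
grip_width: 0.015
finger_force: 58.7
```

```bash
python3 st.py
```

```text
t 23.5 X 4.31 Y -20.37 tipz 22.52 yaw -0.2976 F along -4.12 across -2.19 z -2.07
```

Request:
move_arm:
  plan:
    - [[0.043,0.076,0,0,0,0,-1],[0.043,0.076,0,0,0,0,-1],[0,0,0,0,0,0,-1],[-0.13,0.074,0,0,0,0,-1],[-0.13,0.074,0,0,0,0,-1],[-0.13,0.074,0,0,0,0,-1],[-0.13,0.074,0,0,0,0,-1],[-0.13,0.074,0,0,0,0,-1],[-0.13,0.074,0,0,0,0,-1],[-0.13,0.074,0,0,0,0,-1]]

```text
clock: 24.5
position: [0.4841, -0.0255, 0.0545]
tool_rot: [-3.142, 0.0, -0.297]
force: [-0.5, 0.1, -0.5]
grip_width: 0.015
finger_force: 58.9
```

```bash
python3 st.py
```

```text
t 24.5 X 1.0 Y 0.95 tipz 22.51 yaw -0.2975 F along 0.2 across 0.43 z -0.47
```

Request:
move_arm:
  plan:
    - [[-0.13,0.074,0,0,0,0,-1],[-0.13,0.074,0,0,0,0,-1],[-0.13,0.074,0,0,0,0,-1],[-0.13,0.074,0,0,0,0,-1],[-0.13,0.074,0,0,0,0,-1],[-0.13,0.074,0,0,0,0,-1],[-0.03,0.017,0,0,0,0,-1],[0,0,0,0,0,0,-1],[-0.074,-0.13,0,0,0,0,-1],[-0.074,-0.13,0,0,0,0,-1]]

```text
clock: 25.5
position: [0.4649, -0.0234, 0.0545]
tool_rot: [-3.142, -0.0, -0.298]
force: [0.1, -1.1, 0.4]
grip_width: 0.0147
finger_force: 58.9
```

```bash
python3 st.py
```

```text
t 25.5 X 7.23 Y 19.22 tipz 22.49 yaw -0.2975 F along -1.08 across 0.16 z 0.42
```

Request:
move_arm:
  plan:
    - [[-0.1,-0.115,0,0,0,0,-1],[-0.074,-0.13,0,0,0,0,-1],[-0.074,-0.13,0,0,0,0,-1],[-0.074,-0.13,0,0,0,0,-1],[-0.074,-0.13,0,0,0,0,-1],[-0.074,-0.13,0,0,0,0,-1],[-0.074,-0.13,0,0,0,0,-1],[-0.074,-0.13,0,0,0,0,-1],[-0.074,-0.13,0,0,0,0,-1],[-0.074,-0.13,0,0,0,0,-1]]

```text
clock: 26.5
position: [0.4577, 0.0056, 0.0545]
tool_rot: [3.142, 0.0, -0.297]
force: [-0.5, 0.7, -0.7]
grip_width: 0.0151
finger_force: 58.9
```

```bash
python3 st.py
```

```text
t 26.5 X 37.12 Y 19.93 tipz 22.49 yaw -0.2975 F along 0.78 across 0.36 z -0.7
```

Request:
move_arm:
  plan:
    - [[-0.074,-0.13,0,0,0,0,-1],[-0.074,-0.13,0,0,0,0,-1],[-0.074,-0.13,0,0,0,0,-1],[-0.074,-0.13,0,0,0,0,-1],[-0.074,-0.13,0,0,0,0,-1],[-0.074,-0.13,0,0,0,0,-1],[-0.074,-0.13,0,0,0,0,-1],[-0.074,-0.13,0,0,0,0,-1],[-0.074,-0.13,0,0,0,0,-1],[-0.074,-0.13,0,0,0,0,-1]]

```text
clock: 27.5
position: [0.4512, 0.0348, 0.0545]
tool_rot: [-3.142, -0.0, -0.297]
force: [-0.6, 0.3, -1.6]
grip_width: 0.015
finger_force: 58.9
```

```bash
python3 st.py
```

```text
t 27.5 X 67.05 Y 19.9 tipz 22.5 yaw -0.2975 F along 0.38 across 0.5 z -1.64
```

Request:
move_arm:
  plan:
    - [[-0.074,-0.13,0,0,0,0,-1],[-0.074,-0.13,0,0,0,0,-1],[-0.074,-0.13,0,0,0,0,-1],[-0.074,-0.13,0,0,0,0,-1],[-0.074,-0.13,0,0,0,0,-1],[-0.074,-0.13,0,0,0,0,-1],[-0.012,-0.02,0,0,0,0,-1],[0,0,0,0,0,0,-1],[0,0,0,0,0,0,-1],[0,0,0,0,0,0,-1]]

```text
clock: 28.5
position: [0.4472, 0.0524, 0.0545]
tool_rot: [3.142, -0.0, -0.298]
force: [-0.6, -1.2, -0.6]
grip_width: 0.0149
finger_force: 58.9
```

```bash
python3 st.py
```

```text
t 28.5 X 85.1 Y 19.94 tipz 22.5 yaw -0.2977 F along -1.09 across 0.83 z -0.6
```

Request:
move_arm:
  plan:
    - [[0,0,-0.2,0,0,0,-1],[0,0,-0.3,0,0,0,-1],[0,0,-0.4,0,0,0,-1],[0,0,-0.5,0,0,0,-1],[0,0,-0.5,0,0,0,-1],[0,0,-0.5,0,0,0,-1],[0,0,-0.5,0,0,0,-1],[0,0,-0.5,0,0,0,-1],[0,0,-0.35,0,0,0,-1],[0,0,0,0,0,0,-1]]

```text
clock: 29.5
position: [0.4475, 0.0527, 0.1304]
tool_rot: [-3.141, -0.001, -0.297]
force: [-0.1, 0.3, -0.4]
grip_width: 0.015
finger_force: 59.0
```

Request:
move_arm:
  plan:
    - [[0.2,0.45,0,0,0,0,-1],[0.37,0.84,0,0,0,0,-1],[0.37,0.84,0,0,0,0,-1],[0.37,0.84,0,0,0,0,-1],[0.37,0.84,0,0,0,0,-1],[0.37,0.84,0,0,0,0,-1],[0.37,0.84,0,0,0,0,-1],[0.37,0.84,0,0,0,0,-1],[0.37,0.84,0,0,0,0,-1],[0.37,0.84,0,0,0,0,-1]]

```text
clock: 30.5
position: [0.4673, -0.1229, 0.129]
tool_rot: [3.141, 0.001, -0.298]
force: [-0.1, 0.4, -0.7]
grip_width: 0.0149
finger_force: 59.0
```

Request:
move_arm:
  plan:
    - [[0.37,0.84,0,0,0,0,-1],[0.37,0.84,0,0,0,0,-1],[0.37,0.84,0,0,0,0,-1],[0.37,0.84,0,0,0,0,-1],[0.37,0.84,0,0,0,0,-1],[0.37,0.84,0,0,0,0,-1],[0.37,0.84,0,0,0,0,-1],[0.37,0.84,0,0,0,0,-1],[0.37,0.84,0,0,0,0,-1],[0.2,0.45,0,0,0,0,-1]]

```text
clock: 31.5
position: [0.4874, -0.2973, 0.1289]
tool_rot: [3.141, 0.001, -0.299]
force: [-0.6, 0.1, -0.7]
grip_width: 0.0152
finger_force: 59.0
```

```bash
python3 -c "
from h import *
s=observe();p=s['position'];d=np.array([.4884,-.2963,.0401])-p;a=s['tool_rot'][2]
print(p,s['tool_rot'],'shift units',((d[0]*np.cos(a)+d[1]*np.sin(a))/.02).round(3),((d[0]*np.sin(a)-d[1]*np.cos(a))/.02).round(3),-d[2]/.02)"
```

```text
[ 0.48740598 -0.29725225  0.12890232] [ 3.14100175e+00  7.97097228e-04 -2.99177314e-01] shift units 0.033 -0.06 4.440116159565291
```

Request:
move_arm:
  plan:
    - [[0,0,0.2,0,0,0,-1],[0,0,0.4,0,0,0,-1],[0,0,0.4,0,0,0,-1],[0,0,0.4,0,0,0,-1],[0,0,0.4,0,0,0,-1],[0,0,0.4,0,0,0,-1],[0,0,0.4,0,0,0,-1],[0,0,0.3,0,0,0,-1],[0,0,0.1,0,0,0,-1],[0,0,0,0,0,0,-1]]

```text
clock: 32.5
position: [0.4882, -0.2952, 0.0693]
tool_rot: [3.142, 0.0, -0.297]
force: [-0.6, -0.5, -0.9]
grip_width: 0.0151
finger_force: 59.0
```

```bash
python3 -c "
from h import *
s=observe();p=s['position'];d=np.array([.4884,-.2963,.0401])-p;a=s['tool_rot'][2]
print(p,s['tool_rot'],s['force'],'shift units',((d[0]*np.cos(a)+d[1]*np.sin(a))/.02).round(3),((d[0]*np.sin(a)-d[1]*np.cos(a))/.02).round(3),-d[2]/.02)"
```

```text
[ 0.48820784 -0.29516564  0.06926939] [ 3.14157742e+00  2.87454789e-04 -2.97472943e-01] [-0.57947656 -0.53000449 -0.91400705] shift units 0.026 0.051 1.4584693005641607
```

Request:
move_arm:
  plan:
    - [[0.026,0.05,0.2,0,0,0,-1],[0,0,0.25,0,0,0,-1],[0,0,0.25,0,0,0,-1],[0,0,0.25,0,0,0,-1],[0,0,0.25,0,0,0,-1],[0,0,0.15,0,0,0,-1],[0,0,0.08,0,0,0,-1],[0,0,0,0,0,0,-1],[0,0,0,0,0,0,-1],[0,0,0,0,0,0,-1]]

```text
clock: 33.5
position: [0.4886, -0.2964, 0.0411]
tool_rot: [3.141, -0.0, -0.298]
force: [-0.1, -0.0, -1.1]
grip_width: 0.0148
finger_force: 59.0
```

Now I'll lower the last millimetre, release and retreat.

Request:
move_arm:
  plan:
    - [[0,0,0.04,0,0,0,-1],[0,0,0,0,0,0,-1],[0,0,0,0,0,0,0.2],[0,0,0,0,0,0,0.2],[0,0,0,0,0,0,0.2],[0,0,0,0,0,0,0.2],[0,0,0,0,0,0,0.2],[0,0,-0.3,0,0,0,0.2],[0,0,-0.5,0,0,0,0.2],[0,0,-0.8,0,0,0,0.2]]

```text
clock: 34.5
position: [0.4882, -0.2962, 0.0727]
tool_rot: [-3.142, 0.001, -0.298]
force: [1.1, -0.6, 0.2]
grip_width: 0.0516
finger_force: 0.0
```

Request:
move_arm:
  plan:
    - [[0,0,-1,0,0,0,0.2],[0,0,-1,0,0,0,0.2],[0,0,-1,0,0,0,0.2],[0,0,-1,0,0,0,0.2],[0,0,-1,0,0,0,0.2],[0,0,-1,0,0,0,0.2],[0,0,-1,0,0,0,0.2],[0,0,-1,0,0,0,0.2],[0,0,0,0,0,0,0.2],[0,0,0,0,0,0,0.2]]

```text
clock: 35.5
position: [0.4885, -0.2962, 0.2327]
tool_rot: [-3.141, -0.001, -0.297]
force: [1.1, 0.3, 1.2]
grip_width: 0.0512
finger_force: 0.0
```

```bash
python3 - <<'E'
from h import *
s=observe(); print(s["clock"],s["position"],s["grip_width"],s["force"].round(1))
C=cam("scene"); S=cam("side")
cv2.imwrite("pics/c5.png",np.hstack([cv2.resize(C[0][190:350,110:430,::-1],(400,200)),cv2.resize(S[0][190:400,240:480,::-1],(400,350))[150:]]))
c=[.4771,-.292]; d=[.9568,-.2907]
W=cam("wrist"); hsv=cv2.cvtColor(W[0],cv2.COLOR_RGB2HSV).astype(int)
m=((hsv[...,0]>45)&(hsv[...,0]<85)&(hsv[...,1]>120)).astype(np.uint8)
n,l,st,ce=cv2.connectedComponentsWithStats(m)
for i in range(1,n):
    if st[i,4]>60: print(st[i],ray(ce[i],.066,*W[1:]).round(4))
E
```

```text
35.5 [ 0.48850827 -0.29619487  0.23271285] 0.051230589739739235 [1.1 0.3 1.2]
[ 64 109  21  21 358] [[ 0.6168 -0.1448  0.066 ]]
[311 270  20  35 647] [[ 0.4335 -0.2801  0.066 ]]
[ 67 380  18  15 165] [[ 0.4063 -0.0362  0.066 ]]
```

View pics/c5.png

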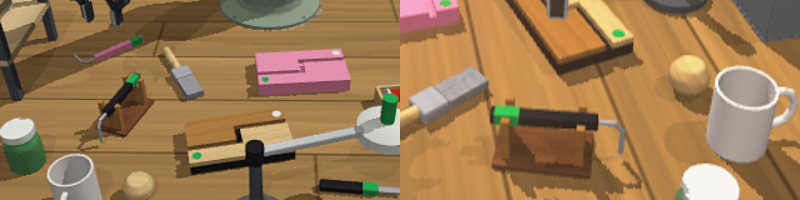

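The stylus lies level in both forks, the lamp head is swung aside, the bystanders are unmoved and the gripper is clear. I'm handing the job in.

```bash
python3 -c "
from workcell import job_done
print(job_done())"
```

```text
the job is handed in; nothing more can be done
None
```

I handed the job in at about 35.5 s: the lamp is swung about 1.29 rad to the +y side, the seam was raked from green to white in one stroke with the tip held about 2.5 mm off the groove floor, and the stylus is back across both forks; the hand-in returned no verdict.

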